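# Pack the tackle caddy: nest the cups, turn the hook file round

### The arm

A 6-joint arm with a two-finger parallel gripper is mounted at the origin on the work surface. World frame = base frame: x ahead of the robot, y to its left, z up, the work surface at z = 0. Lengths are in m, angles in rad, forces in N, time in s.
With the tool pointing down it reaches from about 0.375 to 0.9 m from the base axis. Payload 3.1 kg.
Tool frame: the origin (TCP) lies midway between the tips of the shut fingers; the grasp point (between the pads) lies 19 mm behind it (manip.grip_depth is the distance from the TCP to the grasp point, in m); z points along the fingers, y is the line along which they close (so a half turn about z gives the same grasp; the last joint's range is limited). The gripper opens to 85 mm and grips with 20 to 120 N. Pads are 22 mm wide; open, the fingers measure 114 mm over their backs; the gripper's body (76 mm by 85 mm) begins 54 mm behind the grasp point. The pads swing forward as they close: fully open they stand 13 mm farther back than shut.
Start: joints at [1.117, 0.527, 1.433, -0, 1.181, -0.178], TCP at [0.17, 0.601, 0.231] pointing down, gripper open.
Joint ranges: [-3.08, 3.08], [-0.75, 2.2], [0.22, 2.44], [-1.43, 4.57], [0, 2.65], [-2.85, 2.85]. Speed limits (rad/s): [2.79, 2.79, 3.14, 3.14, 3.14, 3.14].

### API

Orientations are given as a unit quaternion [x, y, z, w].
In Python, from station import telemetry, snapshot, manip gives the robot as it stands. The module is installed in compiled form; this text tells all that it offers.
- The arm moves only by the shell command python3 -m crank 'ROWS' [OPENING] [FORCE]. ROWS is text: rows parted by semicolons, each of 6 numbers parted by spaces: the shift along the tool's x, y, z as a fraction of full scale, then the turn, a rotation vector about the tool's x, y, z as a fraction of full scale. A call has exactly 5 rows; each row shifts and turns the commanded pose from where the row before left it, along the tool's axes as they then stand; what a row does not reach is not made up. Full scale, the value 1, is 4 cm for a shift and 90 degrees for a turn. A row lasts 1/10 s, in which the tool goes at most 50 mm and 8.59 degrees, less where a joint would pass 70% of its speed; a pose out of reach is approached as far as the arm can. A call with a number of a shift or a turn outside -1 to 1 is refused whole. A call with a gripper value outside its range is refused whole. OPENING is the opening, from -1 (shut) to 1 (fully open), set as the call begins (- or left out, the last holds). The fingers move at their own pace and stop on an object; FORCE is the grip in N (left out, the last holds). Time passes only in rows, so rows that do not move let the fingers close, or fill a call up. It gives the time, the measured TCP pose, the force, the opening and the grip force at its end, in the units of the state.
- telemetry.sense(): the state, without advancing time (a new reading comes with each control period).
- snapshot(name): name is "scene" or "top" or "wrist"; returns a dict with "image" (480x640x3 uint8, red, green, blue), "depth" (480x640 float32, m along the optical axis (not along the pixel's ray), 0 where there is no reading), "camera_matrix" (3x3 intrinsics, pixels), "rvec" (rotation vector, rad) and "tvec" (3), from world to camera coordinates, as OpenCV has them. Camera axes: x right, y down, z forward; pixel columns grow to the right and rows downward; lengths in m; the calibration is good to about 2 mm. A picture is of the moment at which its call begins.
- manip.sign_off(): hands the job in; it is judged then, once.
The state is a dict: "t": time; "q": joint angles; "qd": joint speeds; "tau": joint torques, N m; "tcp_pos": TCP position; "tool_rot": TCP orientation; "force": force on the tool from outside, world axes, zero at the start; "ft_torque": the same for the moment, N m; "finger_gap": opening from 0.0 (shut) to 1.0 (fully open); "gripper_force": force on a finger pad.
Only numpy, scipy, OpenCV 4.12 (cv2) and the standard library are available. Lean on these libraries where they do the work, as an engineer would, in place of code of your own. Each camera call takes 0.05 s, during which the arm holds its last target. There are 200 camera calls.

### The job

Pack the tackle caddy: first clear the cork mat by nesting every loose steel cup, in any order, in one straight stack on the cup that is fixed to the caddy. Then draw out the hook file, which somebody put in the caddy's slot handle first, lay it down flat on the cleared mat and let go of it; take it up again by its handle and slide it back into the slot blade first, all the way in, with the handle sticking out to the front. Leave the reel, mug, lure, pliers, oil bottle and line spool where they are.

Things in the scene. Friction and masses are not known exactly. Their poses are not given: they have to be found in the camera images.
- caddy: fixed wooden caddy, sizes in mm: base board 130 (x) by 200 (y) by 12; origin: centre of its underside, its front faces its own -x (towards the robot). On its +y half stands the fixed cup, on its -y half the slot block: 90 long, 46 wide, 81 high
- caddy_cup (a point): centre of the underside of the cup fixed to the caddy (axes as the caddy's); that cup has the same shape as the loose ones and its rim is 55 mm above this point. The underside of the k-th cup nested on it is 25k mm above this point
- slot_mouth (a point): middle of the slot's floor at its mouth, 45 mm above the worktop, axes as the caddy's. The slot is a roofed tunnel running level along the caddy's +x: 34 wide, 28 high, 80 deep. A bare tongue 14 wide, 10 thick, level with the floor, sticks out 75 from the mouth towards -x and supports the file; fingers pass on either side of it
- slot_back (a point): middle of the slot's floor at its back wall, 80 mm behind the mouth; axes as the caddy's
- mat: fixed cork mat, in mm 260 (x) by 400 (y), 3 thick; origin: centre of its underside. The loose cups start on it
- cup_a: loose steel cup, all alike, mouth up, 55 mm high, 90 g: a straight collar 62 in diameter (heights 30 to 55, wall 2.5; grip here), below it a body tapering from 54 to 42 at the foot, thick-bottomed (inner floor at 22). The collar's lower edge rests on the rim of the cup below, so each nested cup stands 25 higher than the one under it. Origin: centre of the underside, z up. May be absent.
- cup_b: loose steel cup, all alike, mouth up, 55 mm high, 90 g: a straight collar 62 in diameter (heights 30 to 55, wall 2.5; grip here), below it a body tapering from 54 to 42 at the foot, thick-bottomed (inner floor at 22). The collar's lower edge rests on the rim of the cup below, so each nested cup stands 25 higher than the one under it. Origin: centre of the underside, z up. May be absent.
- cup_c: loose steel cup, all alike, mouth up, 55 mm high, 90 g: a straight collar 62 in diameter (heights 30 to 55, wall 2.5; grip here), below it a body tapering from 54 to 42 at the foot, thick-bottomed (inner floor at 22). The collar's lower edge rests on the rim of the cup below, so each nested cup stands 25 higher than the one under it. Origin: centre of the underside, z up. May be absent.
- cup_d: loose steel cup, all alike, mouth up, 55 mm high, 90 g: a straight collar 62 in diameter (heights 30 to 55, wall 2.5; grip here), below it a body tapering from 54 to 42 at the foot, thick-bottomed (inner floor at 22). The collar's lower edge rests on the rim of the cup below, so each nested cup stands 25 higher than the one under it. Origin: centre of the underside, z up. May be absent.
- cup_e: loose steel cup, all alike, mouth up, 55 mm high, 90 g: a straight collar 62 in diameter (heights 30 to 55, wall 2.5; grip here), below it a body tapering from 54 to 42 at the foot, thick-bottomed (inner floor at 22). The collar's lower edge rests on the rim of the cup below, so each nested cup stands 25 higher than the one under it. Origin: centre of the underside, z up. May be absent.
- cup_f: loose steel cup, all alike, mouth up, 55 mm high, 90 g: a straight collar 62 in diameter (heights 30 to 55, wall 2.5; grip here), below it a body tapering from 54 to 42 at the foot, thick-bottomed (inner floor at 22). The collar's lower edge rests on the rim of the cup below, so each nested cup stands 25 higher than the one under it. Origin: centre of the underside, z up. May be absent.
- file: flat hook file 200 mm long, 110 g, underside flat from end to end. Dark wooden handle 26 wide, 20 high (its x -100 to -10); dark steel blade 18 wide, 9 thick (x -10 to +100). Origin: middle of the underside, z up; centre of mass about 15 from it towards the tip. Starts with about 70 of the handle in the slot, the blade pointing out to the front
- file_tip (a point): end of the blade, on the underside (x +100 mm of the file)
- file_heel (a point): end of the handle, on the underside (x -100 mm of the file)
- reel: bystander: black baitcasting reel, about 80 by 130 by 58 mm; origin under its centre
- mug: bystander: red mug, 80 across, 92 high (mm); origin under its centre
- lure: bystander: yellow lure, 100 long along its x, 22 thick (mm); origin under its middle
- pliers: bystander: stainless pliers lying along their x, 170 long, 45 wide, 11 thick (mm); origin near the middle
- oil: bystander: small white oil bottle, 40 across, 100 high (mm); origin under its centre
- spool: bystander: grey line spool, 70 across, 32 high (mm); origin under its centre

How it is judged:
By the outcome, as a careful person would: the job done as asked, in the order asked, and still so for the second after the job is handed in, with the robot touching nothing.
Of cup_a, cup_b, cup_c, cup_d, cup_e, cup_f only 4 to 6 are there at a start; the rules pass over those that are not, and their reading is None.
At some moment in a run one of cup_a, cup_b, cup_c, cup_d, cup_e, cup_f, file may be knocked a few centimetres aside while the robot is not near it.
It also fails if it takes over 210 s, if anything falls off the work surface, if the arm or the gripper's body presses on something with over 40 N, if the wrist force passes 120 N, or if a joint passes its speed limit or range.

## Working session

There is one attempt and no reset: what is moved stays moved. The work goes in short steps, Python scripts to look and compute and a shell command to move; the robot and the scene stay as the last step left them, time stands still between calls to the robot, and variables do not carry over. Pictures are saved under pics/ and viewed, at most 14 in all, crops included, and the job is handed in when it is done.

```bash
mkdir -p pics
python3 - <<'E'
from station import telemetry, snapshot, manip
import cv2
for n in ("scene","top"):
    s=snapshot(n); cv2.imwrite(f"pics/{n}0.png",s["image"][:,:,::-1]); print(n,s["camera_matrix"].tolist(),s["rvec"],s["tvec"])
print(telemetry.sense(), manip.grip_depth)
E
```

```text
scene [[498.5513288677571, 0.0, 328.1426419754669], [0.0, 498.5513288677571, 235.94882273797595], [0.0, 0.0, 1.0]] [ 0.72438451  2.75283544 -0.85536007] [ 0.52118445 -0.11789251  1.24501666]
top [[439.71997650248267, 0.0, 321.4169375846429], [0.0, 439.71997650248267, 234.44427498378604], [0.0, 0.0, 1.0]] [ 2.19636942 -2.17299443  0.05697416] [-0.08150991  0.55100072  1.2363704 ]
{'t': 0.1, 'q': array([ 1.11647564e+00,  5.28347240e-01,  1.43375945e+00,  2.26479038e-06,
        1.18138372e+00, -1.78501216e-01]), 'qd': array([ 4.67086666e-04, -2.34961208e-03, -3.00585899e-03, -1.85030019e-04,
       -1.27652087e-03, -4.42567509e-05]), 'tau': array([-2.35379857e-04, -4.43306351e+01, -1.78586769e+01, -1.93041260e-04,
        3.97168231e-03,  9.40396689e-06]), 'tcp_pos': array([0.16990114, 0.60081046, 0.2304521 ]), 'tool_rot': array([ 1.37473363e-01,  9.90505010e-01, -9.01450684e-04, -2.96246711e-04]), 'force': array([-0.35846886, -0.47062475, -0.21482336]), 'ft_torque': array([-0.0274233 , -0.09452947, -0.01134456]), 'gripper_force': 0.0, 'finger_gap': 1.000159889364876} 0.0187
```

View pics/top0.png

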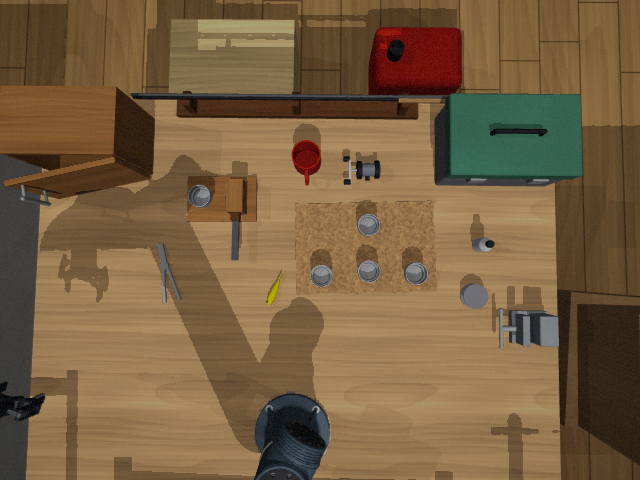

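View pics/scene0.png

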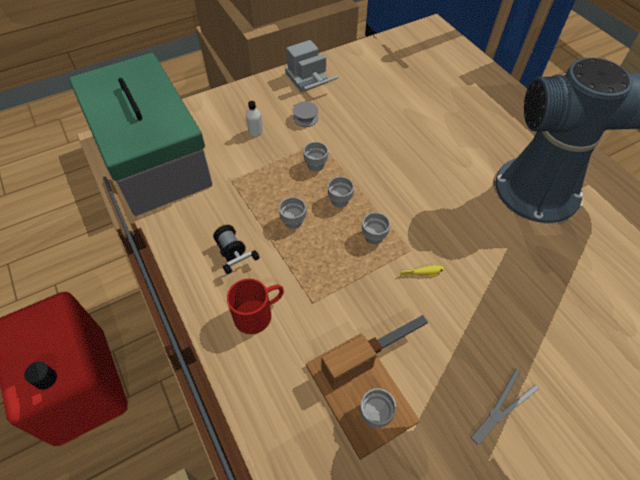

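The top view shows four loose cups at (368,225), (320,275), (368,271) and (415,273). The fixed cup is at (200,196), the slot block at (235,195), and the file blade runs from (235,220) to (235,260). The scene view agrees, and the lure, pliers and mug are all clear of the mat.

```bash
cat > h.py <<'E'
import numpy as np, cv2
from scipy.spatial.transform import Rotation as R
from station import telemetry, snapshot, manip
def cloud(s):
    "world point of each pixel, from depth"
    K=s["camera_matrix"]; d=s["depth"]; v,u=np.mgrid[:480,:640]
    c=np.dstack([(u-K[0,2])/K[0,0]*d,(v-K[1,2])/K[1,1]*d,d])
    Rm=R.from_rotvec(np.ravel(s["rvec"])).as_matrix()
    P=(c-np.ravel(s["tvec"]))@Rm; P[d==0]=np.nan; return P
def ray(s,uv,z):
    "pixels cast onto plane z"
    K=s["camera_matrix"]; Rm=R.from_rotvec(np.ravel(s["rvec"])).as_matrix(); uv=np.reshape(uv,(-1,2)).astype(float)
    o=-Rm.T@np.ravel(s["tvec"]); r=np.c_[(uv-K[:2,2])/[K[0,0],K[1,1]],np.ones(len(uv))]@Rm
    return o+r*((z-o[2])/r[:,2])[:,None]
def blobs(mask,minpx=20):
    n,l,st,c=cv2.connectedComponentsWithStats(mask.astype(np.uint8),connectivity=8)
    return [(l==i) for i in range(1,n) if st[i,4]>=minpx]
def circ(P,m):
    "enclosing circle in world xy"
    (x,y),r=cv2.minEnclosingCircle(P[m][:,:2].astype(np.float32)); return x,y,r
def tool():
    s=telemetry.sense(); return s["tcp_pos"],R.from_quat(s["tool_rot"]),s
def goto(p,yaw=None):
    """shift (units of full scale, tool axes) to TCP p with tool down; yaw = world direction of the closing line"""
    t,r,s=tool(); d=r.inv().apply(np.array(p)-t)/0.04
    y=r.apply([0,1,0]); a=np.arctan2(y[1],y[0]); o="shift "+str(d.round(2))+" |rows>= %.1f"%(np.linalg.norm(d)*.8)
    tl=r.apply([0,0,1])
    if yaw is not None:
        e=(yaw-a+np.pi/2)%np.pi-np.pi/2; o+=" turn z %.3f (fs), %.1f deg"%(-e/(np.pi/2),np.degrees(e))
    print("at",t.round(4),"closeline %.1f"%np.degrees(a),"tilt",tl.round(3),o)
E
python3 - <<'E'
from h import *
for n in ("top","scene"):
    s=snapshot(n); P=cloud(s); z=P[...,2]
    reg=(P[...,0]>.3)&(P[...,0]<.8)&(P[...,1]>-.45)&(P[...,1]<.6)
    print(n)
    for m in blobs(reg&(z>.045)&(z<.12)): 
        q=P[m]; print("hi",circ(P,m),"z",np.percentile(q[:,2],[2,50,98]).round(3),m.sum(),cv2.minAreaRect(q[:,:2].astype(np.float32)))
    if n=="top":
        for m in blobs(reg&(z>.005)&(z<.02),60)+blobs(reg&(z>.0015)&(z<.005),2000):
            q=P[m]; print("lo",m.sum(),q.mean(0).round(3),cv2.minAreaRect(q[:,:2].astype(np.float32)))
        m=reg&(P[...,1]<.36)&(P[...,1]>.15)&(z>.086); print("blk",np.median(z[m]),cv2.minAreaRect(P[m][:,:2].astype(np.float32)))
        print(z[225:258:5,235].round(3))
E
```

```text
top
hi (0.7348559498786926, 0.5095760822296143, 0.11122799664735794) z [0.047 0.084 0.119] 895 ((0.7060126662254333, 0.4887443780899048), (0.07152136415243149, 0.222255676984787), 35.83827590942383)
hi (0.7490674257278442, -0.42448124289512634, 0.05579246208071709) z [0.048 0.082 0.116] 349 ((0.739842414855957, -0.4055047333240509), (0.11136861890554428, 0.044105906039476395), 25.925617218017578)
hi (0.7453954815864563, -0.03139752149581909, 0.05632862448692322) z [0.047 0.08  0.096] 342 ((0.7529205083847046, -0.03824816644191742), (0.10530966520309448, 0.0786515474319458), 30.948867797851562)
hi (0.7355481386184692, -0.20589123666286469, 0.03759896382689476) z [0.046 0.052 0.06 ] 263 ((0.7353385090827942, -0.2043715864419937), (0.04593237116932869, 0.0626317486166954), 0.4921346604824066)
hi (0.5876135230064392, 0.1662306934595108, 0.11174346506595612) z [0.049 0.078 0.086] 1000 ((0.5870091915130615, 0.16231505572795868), (0.2213101089000702, 0.046358682215213776), 0.6792283654212952)
hi (0.6527107954025269, 0.26334258913993835, 0.0317559577524662) z [0.045 0.06  0.07 ] 189 ((0.6523
[... 3272 characters left out ...]
3866996765, -0.2027314305305481), (0.042050477117300034, 0.06537774205207825), 2.2586653232574463)
hi (0.7465211749076843, -0.02942994236946106, 0.056276336312294006) z [0.046 0.074 0.092] 1081 ((0.7538185119628906, -0.023573406040668488), (0.07996116578578949, 0.10530039668083191), 60.240821838378906)
hi (0.587257981300354, 0.1648213416337967, 0.11270008981227875) z [0.047 0.077 0.082] 2179 ((0.5864835977554321, 0.16452166438102722), (0.22345702350139618, 0.04779038950800896), 0.06725050508975983)
hi (0.6520549058914185, 0.26463043689727783, 0.0313563346862793) z [0.045 0.061 0.068] 405 ((0.6523932814598083, 0.2645825147628784), (0.06085989624261856, 0.06096623092889786), 81.38327026367188)
```

Both cameras agree to within 2 mm:

| Item | x (m) | y (m) |
|---|---|---|
| Cup A | 0.578 | -0.205 |
| Cup B | 0.450 | -0.206 |
| Cup C | 0.446 | -0.336 |
| Cup D | 0.436 | -0.075 |
| Fixed cup | 0.652 | 0.264 |

The fixed cup's rim is at z = 0.067. I'll start with D.

```bash
python3 -m crank '-0.8 -0.2 0 0 0 -0.09;-0.8 -0.6 0 0 0 -0.09;-0.8 -0.9 0 0 0 0;-0.8 -1 0 0 0 0;-0.8 -1 0 0 0 0' 1 60 
python3 -m crank '-0.4 -1 0 0 0 0;-0.4 -1 0 0 0 0;-0.4 -1 0 0 0 0;-0.3 -1 0 0 0 0;-0.2 -1 0 0 0 0'
python3 -m crank '0 -1 0.3 0 0 0;0 -1 0.3 0 0 0;0 -1 0.3 0 0 0;0 -1 0.3 0 0 0;0 -0.8 0.3 0 0 0'
python3 - <<'E'
from h import *
goto([.436,-.075,.11],np.pi/2)
E
```

```text
t: 0.7
tcp_pos: [0.3233, 0.442, 0.2312]
tool_rot: [-0.004, 1.0, -0.0, 0.0]
force: [0.1, -0.1, -0.8]
finger_gap: 1.001
gripper_force: 0.0
t: 1.2
tcp_pos: [0.3928, 0.2423, 0.2314]
tool_rot: [-0.003, 1.0, 0.0, 0.0]
force: [-0.3, -0.1, 0.3]
finger_gap: 0.999
gripper_force: 0.0
t: 1.7
tcp_pos: [0.3933, 0.0501, 0.1711]
tool_rot: [-0.003, 1.0, -0.0, 0.0]
force: [1.1, 0.1, -0.1]
finger_gap: 1.001
gripper_force: 0.0
at [0.3933 0.0501 0.1711] closeline 90.4 tilt [ 0.001 -0.    -1.   ] shift [-1.05 -3.13  1.53] |rows>= 2.9 turn z 0.004 (fs), -0.4 deg
```

```bash
python3 -m crank '-0.4 -1 0 0 0 0;-0.4 -1 0 0 0 0;-0.25 -1 0.3 0 0 0;0 -0.13 0.6 0 0 0;0 0 0.63 0 0 0'
python3 -m crank '0 0 0.5 0 0 0;0 0 0.5 0 0 0;0 0 0.5 0 0 0;0 0 0.45 0 0 0;0 0 0.25 0 0 0'
python3 -m crank '0 0 0 0 0 0;0 0 0 0 0 0;0 0 0 0 0 0;0 0 0 0 0 0;0 0 0 0 0 0' -1 60
python3 - <<'E'
from h import *
s=snapshot("wrist");cv2.imwrite("pics/w1.png",s["image"][:,:,::-1])
goto([.652,.264,.2],np.pi/2)
E
```

```text
t: 2.2
tcp_pos: [0.4377, -0.0754, 0.1099]
tool_rot: [-0.002, 1.0, -0.001, 0.002]
force: [-0.6, 1.3, -0.3]
finger_gap: 0.996
gripper_force: 0.0
t: 2.7
tcp_pos: [0.4359, -0.0729, 0.0209]
tool_rot: [-0.003, 1.0, 0.0, -0.001]
force: [-0.8, 0.1, -0.2]
finger_gap: 1.001
gripper_force: 0.0
t: 3.2
tcp_pos: [0.4366, -0.0731, 0.0227]
tool_rot: [-0.003, 1.0, -0.0, 0.001]
force: [0.4, -0.1, 2.2]
finger_gap: 0.717
gripper_force: 65.2
at [ 0.4366 -0.0731  0.0227] closeline 90.4 tilt [ 0.001 -0.001 -1.   ] shift [-5.45  8.39 -4.43] |rows>= 8.8 turn z 0.004 (fs), -0.4 deg
```

View pics/w1.png

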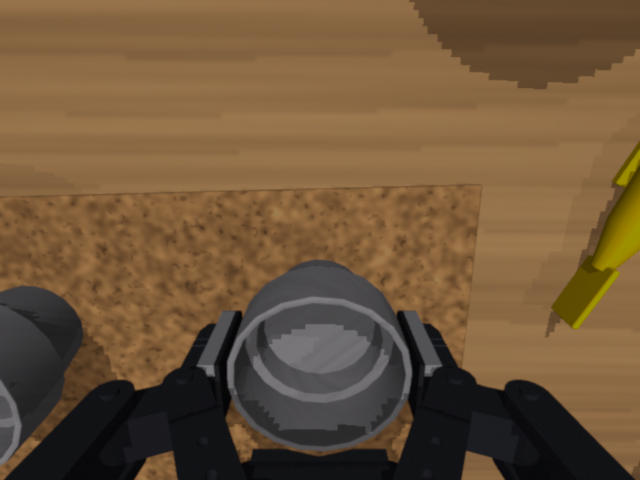

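The wrist view shows the cup's collar square between the pads, at about (320,370). I'll lift it and carry it to the fixed cup.

```bash
python3 -m crank '0 0 -0.6 0 0 0;0 0 -0.9 0 0 0;0 0 -0.9 0 0 0;-0.3 0.5 -0.9 0 0 0;-0.6 0.9 -0.9 0 0 0'
python3 -m crank '-0.6 1 -0.23 0 0 0;-0.6 1 0 0 0 0;-0.6 1 0 0 0 0;-0.6 1 0 0 0 0;-0.6 1 0 0 0 0'
python3 -m crank '-0.6 0.9 0 0 0 0;-0.6 0.7 0 0 0 0;-0.35 0.39 0 0 0 0;0 0 0 0 0 0;0 0 0 0 0 0'
python3 - <<'E'
from h import *
goto([.6523,.264,.057],np.pi/2)
for n in ("top","scene"):
    s=snapshot(n);P=cloud(s);z=P[...,2]
    near=np.hypot(P[...,0]-.652,P[...,1]-.264)<.06
    for lo,hi in((.05,.075),(.2,.24)):
        q=P[near&(z>lo)&(z<hi)]; print(n,lo,len(q),len(q) and (q.min(0),q.max(0)))
E
```

```text
t: 3.75
tcp_pos: [0.4683, -0.0211, 0.1879]
tool_rot: [-0.002, 1.0, -0.0, -0.0]
force: [0.4, -1.0, -2.0]
finger_gap: 0.715
gripper_force: 65.7
t: 4.25
tcp_pos: [0.5877, 0.1819, 0.1952]
tool_rot: [-0.004, 1.0, -0.0, -0.0]
force: [0.9, -0.7, -1.3]
finger_gap: 0.715
gripper_force: 65.7
t: 4.75
tcp_pos: [0.648, 0.26, 0.1943]
tool_rot: [-0.004, 1.0, -0.001, -0.001]
force: [0.0, -1.5, -1.2]
finger_gap: 0.715
gripper_force: 65.7
at [0.648  0.26   0.1943] closeline 90.4 tilt [-0.003 -0.001 -1.   ] shift [-0.12  0.1   3.43] |rows>= 2.7 turn z 0.005 (fs), -0.4 deg
top 0.05 79 (array([0.62169248, 0.2315421 , 0.05021216]), array([0.67944527, 0.29063455, 0.07311987]))
top 0.2 111 (array([0.61730284, 0.21932829, 0.20029571]), array([0.67791679, 0.28328069, 0.23389929]))
scene 0.05 268 (array([0.62091295, 0.23399541, 0.05018961]), array([0.68317138, 0.2952432 , 0.0708682 ]))
scene 0.2 428 (array([0.64199313, 0.21550799, 0.20136698]), array([0.67884415, 0.30603566, 0.23967119]))
```

```bash
python3 -m crank '-0.12 0.1 0.5 0 0 0;0 0 0.7 0 0 0;0 0 0.7 0 0 0;0 0 0.4 0 0 0;0 0 0.3 0 0 0'
python3 -m crank '0 0 0.2 0 0 0;0 0 0.2 0 0 0;0 0 0.2 0 0 0;0 0 0.15 0 0 0;0 0 0.05 0 0 0'
python3 - <<'E'
from h import *
goto([.6523,.264,.057],np.pi/2); print(telemetry.sense()["force"])
E
```

```text
t: 5.35
tcp_pos: [0.6528, 0.2634, 0.0888]
tool_rot: [-0.003, 1.0, -0.0, -0.002]
force: [-0.0, 0.5, -0.9]
finger_gap: 0.716
gripper_force: 65.7
t: 5.85
tcp_pos: [0.6546, 0.2643, 0.0606]
tool_rot: [-0.004, 1.0, -0.0, 0.001]
force: [-2.4, -0.6, 9.4]
finger_gap: 0.721
gripper_force: 71.7
at [0.6546 0.2643 0.0606] closeline 90.4 tilt [ 0.001 -0.    -1.   ] shift [ 0.06 -0.01  0.09] |rows>= 0.1 turn z 0.005 (fs), -0.4 deg
[-2.40927125 -0.604453    9.442666  ]
```

```bash
python3 -m crank '0.06 0 0 0 0 0;0 0 0.05 0 0 0;0 0 0 0 0 0;0 0 0 0 0 0;0 0 0 0 0 0'
python3 -m crank '0 0 0 0 0 0;0 0 0 0 0 0;0 0 0 0 0 0;0 0 0 0 0 0;0 0 0 0 0 0' 1
python3 - <<'E'
from h import *
print(tool()[2]["tcp_pos"])
s=snapshot("wrist");cv2.imwrite("pics/w2.png",s["image"][:,:,::-1])
for n in ("top","scene"):
    s=snapshot(n);P=cloud(s);z=P[...,2]
    near=np.hypot(P[...,0]-.652,P[...,1]-.264)<.033
    q=P[near&(z>.07)&(z<.11)]; print(n,len(q) and (q.min(0),q.max(0)),np.percentile(q[:,2],[5,50,95]))
E
```

```text
t: 6.35
tcp_pos: [0.6543, 0.2644, 0.0607]
tool_rot: [-0.004, 1.0, 0.0, 0.003]
force: [0.0, -0.2, 8.5]
finger_gap: 0.715
gripper_force: 71.4
t: 6.85
tcp_pos: [0.6512, 0.2641, 0.0568]
tool_rot: [-0.003, 1.0, -0.0, -0.0]
force: [-0.3, -0.3, 0.0]
finger_gap: 0.998
gripper_force: 0.0
[0.65120419 0.26406371 0.05683834]
top (array([0.62366417, 0.23381431, 0.07038823]), array([0.68270985, 0.28021916, 0.09690539])) [0.07108565 0.08698278 0.09470041]
scene (array([0.65274331, 0.23771162, 0.07016377]), array([0.68478885, 0.29618185, 0.09317794])) [0.07132866 0.08559477 0.09238795]
```

View pics/w2.png

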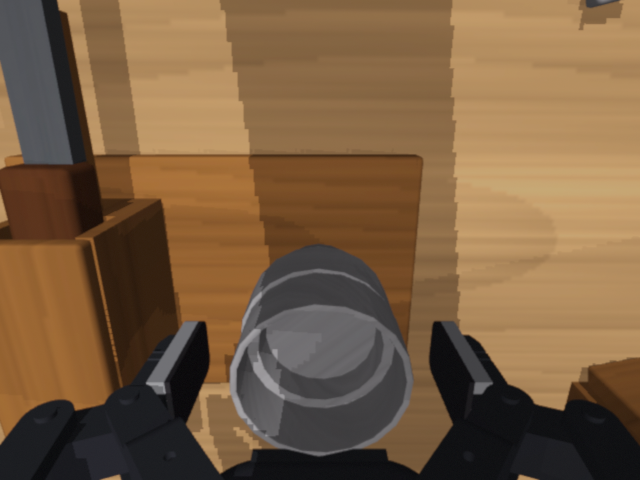

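The cup is seated on the fixed cup, with the pair coaxial at about (320,370) and the rim at z ≈ 0.092. I'll retreat, re-measure, and go for the next one.

```bash
cat >> h.py <<'E'
def cups(n="scene"):
    s=snapshot(n); P=cloud(s); z=P[...,2]
    m=(P[...,0]>.3)&(P[...,0]<.7)&(P[...,1]>-.45)&(P[...,1]<.3)&(z>.045)&(z<.2)
    for b in blobs(m,40): print(n,np.round(circ(P,b),4),"rect",np.round(cv2.minAreaRect(P[b][:,:2].astype(np.float32))[0],4),"z98 %.3f"%np.percentile(z[b],98),b.sum())
E
python3 -m crank '0 0 -0.6 0 0 0;0 0 -0.9 0 0 0;0 0 -0.9 0 0 0;0 0 -0.9 0 0 0;0 0 -0.4 0 0 0'
python3 -m crank '0.4 -1 0 0 0 0;0.4 -1 0 0 0 0;0.4 -1 0 0 0 0;0.4 -1 0 0 0 0;0.4 -1 0 0 0 0'
python3 - <<'E'
from h import *
cups(); cups("top"); goto([.450,-.206,.1])
E
```

```text
t: 7.5
tcp_pos: [0.6534, 0.2646, 0.2098]
tool_rot: [-0.004, 1.0, 0.001, 0.003]
force: [1.0, 0.5, 0.5]
finger_gap: 1.001
gripper_force: 0.0
t: 8.0
tcp_pos: [0.5721, 0.0622, 0.2054]
tool_rot: [-0.004, 1.0, -0.0, 0.0]
force: [0.1, -1.2, -0.0]
finger_gap: 0.998
gripper_force: 0.0
scene [ 0.6982 -0.4207  0.0283] rect [ 0.6965 -0.4207] z98 0.182 80
scene [ 0.4444 -0.3365  0.0338] rect [ 0.4438 -0.3362] z98 0.058 202
scene [ 0.4498 -0.2059  0.0331] rect [ 0.4577 -0.2158] z98 0.060 127
scene [ 0.5778 -0.205   0.0328] rect [ 0.5784 -0.2042] z98 0.059 222
scene [0.5873 0.1632 0.1125] rect [0.5866 0.1638] z98 0.082 2178
scene [0.6535 0.2652 0.0315] rect [0.6538 0.2658] z98 0.092 1245
top [ 0.6982 -0.4225  0.0274] rect [ 0.6966 -0.4225] z98 0.185 218
top [0.6908 0.1637 0.0233] rect [0.6905 0.1634] z98 0.087 90
top [0.6534 0.2647 0.0318] rect [0.654  0.2678] z98 0.095 414
top [ 0.5784 -0.2054  0.0309] rect [ 0.5784 -0.2056] z98 0.062 79
top [0.5262 0.1642 0.0424] rect [0.5263 0.1641] z98 0.060 215
top [ 0.4504 -0.2063  0.0309] rect [ 0.4503 -0.206 ] z98 0.063 82
top [ 0.4454 -0.3358  0.0311] rect [ 0.4455 -0.3361] z98 0.062 100
at [0.5708 0.0594 0.2053] closeline 90.1 tilt [-0.003 -0.001 -1.   ] shift [ 3.03 -6.63  2.65] |rows>= 6.2
```

```bash
python3 -m crank '0.5 -1 0 0 0 0;0.5 -1 0 0 0 0;0.5 -1 0.2 0 0 0;0.5 -1 0.4 0 0 0;0.5 -1 0.5 0 0 0'
python3 -m crank '0.4 -0.9 0.5 0 0 0;0.13 -0.6 0.5 0 0 0;0 -0.13 0.55 0 0 0;0 0 0 0 0 0;0 0 0 0 0 0'
python3 - <<'E'
from h import *
goto([.450,-.206,.022])
E
```

```text
t: 8.6
tcp_pos: [0.475, -0.1384, 0.1618]
tool_rot: [-0.004, 1.0, -0.001, 0.002]
force: [0.4, -0.4, 0.0]
finger_gap: 1.0
gripper_force: 0.0
t: 9.1
tcp_pos: [0.4538, -0.202, 0.0993]
tool_rot: [-0.004, 1.0, 0.0, -0.0]
force: [-0.6, 0.8, 0.6]
finger_gap: 0.998
gripper_force: 0.0
at [ 0.4538 -0.202   0.0993] closeline 90.4 tilt [-0.     0.001 -1.   ] shift [ 0.1  -0.1   1.93] |rows>= 1.5
```

```bash
python3 -m crank '0.1 -0.1 0.4 0 0 0;0 0 0.5 0 0 0;0 0 0.5 0 0 0;0 0 0.38 0 0 0;0 0 0.15 0 0 0'
python3 -m crank '0 0 0 0 0 0;0 0 0 0 0 0;0 0 0 0 0 0;0 0 0 0 0 0;0 0 0 0 0 0' -1 60
python3 -m crank '0 0 -0.6 0 0 0;0 0 -0.9 0 0 0;0 0 -0.9 0 0 0;-0.3 0.7 -0.9 0 0 0;-0.4 1 -0.9 0 0 0'
python3 -m crank '-0.4 1 -0.3 0 0 0;-0.4 1 0 0 0 0;-0.4 1 0 0 0 0;-0.4 1 0 0 0 0;-0.4 1 0 0 0 0'
python3 -m crank '-0.5 1 0 0 0 0;-0.5 1 0 0 0 0;-0.5 1 0 0 0 0;-0.5 0.8 0 0 0 0;-0.2 0.4 0 0 0 0'
python3 - <<'E'
from h import *
cups(); goto([.653,.265,.082])
E
```

```text
t: 9.6
tcp_pos: [0.4502, -0.2055, 0.0221]
tool_rot: [-0.004, 1.0, -0.0, 0.0]
force: [0.1, 0.0, -0.1]
finger_gap: 0.999
gripper_force: 0.0
t: 10.1
tcp_pos: [0.4504, -0.2064, 0.0236]
tool_rot: [-0.003, 1.0, -0.0, 0.001]
force: [1.3, 2.6, 6.2]
finger_gap: 0.712
gripper_force: 65.1
t: 10.6
tcp_pos: [0.476, -0.1435, 0.1887]
tool_rot: [-0.002, 1.0, -0.001, 0.001]
force: [1.5, -0.3, 0.2]
finger_gap: 0.711
gripper_force: 65.3
t: 11.1
tcp_pos: [0.5542, 0.0596, 0.199]
tool_rot: [-0.004, 1.0, -0.0, 0.001]
force: [0.1, -0.2, -1.0]
finger_gap: 0.714
gripper_force: 65.4
t: 11.6
tcp_pos: [0.642, 0.2298, 0.1987]
tool_rot: [-0.005, 1.0, 0.001, 0.001]
force: [-0.3, 0.3, -1.6]
finger_gap: 0.715
gripper_force: 65.4
scene [ 0.6993 -0.4203  0.0288] rect [ 0.6962 -0.4203] z98 0.183 80
scene [ 0.4471 -0.3364  0.0339] rect [ 0.4453 -0.3354] z98 0.059 206
scene [ 0.5771 -0.2039  0.0329] rect [ 0.5775 -0.2051] z98 0.059 229
scene [0.6533 0.1642 0.0498] rect [0.6537 0.1645] z98 0.082 1232
scene [0.6403 0.2277 0.0215] rect [0.6467 0.2265] z98 0.200 320
scene [0.6533 0.2657 0.0317] rect [0.6539 0.2652] z98 0.092 1244
at [0.6426 0.2314 0.1986] closeline 90.6 tilt [ 0.004  0.003 -1.   ] shift [-0.26  0.83  2.92] |rows>= 2.4
```

```bash
python3 -m crank '-0.26 0.83 0 0 0 0;0 0 0.6 0 0 0;0 0 0.6 0 0 0;0 0 0.5 0 0 0;0 0 0.3 0 0 0'
python3 -m crank '0 0 0.2 0 0 0;0 0 0.2 0 0 0;0 0 0.2 0 0 0;0 0 0.2 0 0 0;0 0 0.1 0 0 0'
python3 -m crank '0 0 0.08 0 0 0;0 0 0 0 0 0;0 0 0 0 0 0;0 0 0 0 0 0;0 0 0 0 0 0'
python3 - <<'E'
from h import *
goto([.653,.265,.0826])
E
```

```text
t: 12.15
tcp_pos: [0.6494, 0.2591, 0.1165]
tool_rot: [-0.003, 1.0, -0.0, -0.002]
force: [0.4, -0.4, -1.1]
finger_gap: 0.715
gripper_force: 65.4
t: 12.65
tcp_pos: [0.6523, 0.2614, 0.0854]
tool_rot: [-0.003, 1.0, 0.002, 0.002]
force: [-5.6, 2.3, 23.4]
finger_gap: 0.715
gripper_force: 78.6
t: 13.15
tcp_pos: [0.6524, 0.2614, 0.0846]
tool_rot: [-0.004, 1.0, 0.002, 0.003]
force: [-6.0, 0.0, 19.6]
finger_gap: 0.716
gripper_force: 74.1
at [0.6524 0.2614 0.0846] closeline 90.4 tilt [ 0.005  0.003 -1.   ] shift [-0.01  0.09  0.05] |rows>= 0.1
```

```bash
python3 -m crank '0.03 0.05 0 0 0 0;0 0.03 0 0 0 0;0 0 0 0 0 0;0 0 0 0 0 0;0 0 0 0 0 0'
python3 - <<'E'
from h import *
goto([.653,.265,.0826])
E
```

```text
t: 13.65
tcp_pos: [0.6524, 0.2618, 0.0846]
tool_rot: [-0.004, 1.0, -0.001, 0.003]
force: [-3.7, -5.9, 19.7]
finger_gap: 0.714
gripper_force: 74.9
at [0.6524 0.2618 0.0846] closeline 90.4 tilt [ 0.007 -0.001 -1.   ] shift [-0.01  0.08  0.05] |rows>= 0.1
```

```bash
python3 -m crank '0 0 -0.03 0 0 0;0 0 0 0 0 0;0 0 0 0 0 0;0 0 0 0 0 0;0 0 0 0 0 0' 1
python3 -m crank '0 0 -0.6 0 0 0;0 0 -0.9 0 0 0;0 0 -0.9 0 0 0;0 0 -0.9 0 0 0;0 0 -0.3 0 0 0'
python3 -m crank '0.2 -1 0 0 0 0;0.2 -1 0 0 0 0;0.2 -1 0 0 0 0;0.2 -1 0 0 0 0;0.2 -1 0 0 0 0'
python3 - <<'E'
from h import *
cups(); cups("top"); goto([.578,-.205,.1])
E
```

```text
t: 14.15
tcp_pos: [0.6494, 0.2629, 0.0794]
tool_rot: [-0.004, 1.0, -0.0, -0.001]
force: [-0.0, -0.3, 0.2]
finger_gap: 1.006
gripper_force: 0.0
t: 14.65
tcp_pos: [0.652, 0.2637, 0.2287]
tool_rot: [-0.004, 1.0, 0.001, 0.004]
force: [0.4, 0.1, 0.3]
finger_gap: 0.999
gripper_force: 0.0
t: 15.15
tcp_pos: [0.61, 0.0613, 0.2228]
tool_rot: [-0.004, 1.0, 0.0, -0.001]
force: [0.3, -0.9, -0.1]
finger_gap: 0.999
gripper_force: 0.0
scene [ 0.6972 -0.4199  0.0267] rect [ 0.6962 -0.4199] z98 0.183 77
scene [ 0.4452 -0.3366  0.0339] rect [ 0.4481 -0.3391] z98 0.059 174
scene [ 0.5773 -0.2054  0.0333] rect [ 0.5783 -0.2049] z98 0.059 225
scene [0.5876 0.1673 0.1127] rect [0.5868 0.1642] z98 0.082 2162
scene [0.6527 0.2635 0.0322] rect [0.6522 0.2643] z98 0.118 1516
top [ 0.6976 -0.4215  0.0282] rect [ 0.6967 -0.4215] z98 0.184 218
top [0.6527 0.2629 0.031 ] rect [0.6542 0.272 ] z98 0.120 306
top [0.5868 0.1694 0.0468] rect [0.5864 0.1683] z98 0.084 311
top [ 0.5781 -0.2053  0.031 ] rect [ 0.578  -0.2046] z98 0.063 81
top [ 0.4455 -0.336   0.0311] rect [ 0.4456 -0.3361] z98 0.062 98
at [0.6097 0.058  0.2228] closeline 90.1 tilt [-0.003 -0.002 -1.   ] shift [ 0.79 -6.57  3.08] |rows>= 5.8
```

```bash
python3 -m crank '0.15 -1 0 0 0 0;0.15 -1 0 0 0 0;0.15 -1 0.3 0 0 0;0.15 -1 0.5 0 0 0;0.15 -1 0.5 0 0 0'
python3 -m crank '0.04 -0.9 0.5 0 0 0;0 -0.5 0.6 0 0 0;0 -0.17 0.68 0 0 0;0 0 0 0 0 0;0 0 0 0 0 0'
python3 - <<'E'
from h import *
goto([.578,-.205,.022])
E
```

```text
t: 15.75
tcp_pos: [0.5824, -0.138, 0.1711]
tool_rot: [-0.004, 1.0, 0.0, 0.0]
force: [0.9, -0.5, -0.6]
finger_gap: 1.005
gripper_force: 0.0
t: 16.25
tcp_pos: [0.581, -0.1993, 0.1001]
tool_rot: [-0.004, 1.0, 0.001, -0.001]
force: [-0.4, 0.4, 0.7]
finger_gap: 1.001
gripper_force: 0.0
at [ 0.581  -0.1993  0.1001] closeline 90.4 tilt [-0.002  0.002 -1.   ] shift [ 0.07 -0.15  1.95] |rows>= 1.6
```

```bash
python3 -m crank '0.07 -0.14 0.4 0 0 0;0 0 0.5 0 0 0;0 0 0.5 0 0 0;0 0 0.38 0 0 0;0 0 0.15 0 0 0'
python3 -m crank '0 0 0 0 0 0;0 0 0 0 0 0;0 0 0 0 0 0;0 0 0 0 0 0;0 0 0 0 0 0' -1 60
python3 -m crank '0 0 -0.6 0 0 0;0 0 -0.9 0 0 0;0 0 -0.9 0 0 0;-0.1 0.7 -0.9 0 0 0;-0.2 1 -0.9 0 0 0'
python3 -m crank '-0.2 1 -0.8 0 0 0;-0.2 1 0 0 0 0;-0.2 1 0 0 0 0;-0.2 1 0 0 0 0;-0.2 1 0 0 0 0'
python3 -m crank '-0.2 1 0 0 0 0;-0.2 1 0 0 0 0;-0.2 1 0 0 0 0;-0.1 1 0 0 0 0;-0.14 1 0 0 0 0'
python3 -m crank '0 0 0 0 0 0;0 0 0 0 0 0;0 0 0 0 0 0;0 0 0 0 0 0;0 0 0 0 0 0'
python3 - <<'E'
from h import *
goto([.6525,.264,.108])
E
```

```text
t: 16.75
tcp_pos: [0.5787, -0.2049, 0.0234]
tool_rot: [-0.004, 1.0, 0.0, -0.0]
force: [-0.7, 0.2, -0.4]
finger_gap: 1.0
gripper_force: 0.0
t: 17.25
tcp_pos: [0.5797, -0.2064, 0.025]
tool_rot: [-0.003, 1.0, -0.001, 0.001]
force: [1.0, 0.3, 5.4]
finger_gap: 0.715
gripper_force: 65.3
t: 17.75
tcp_pos: [0.5892, -0.1422, 0.1902]
tool_rot: [-0.002, 1.0, -0.0, 0.0]
force: [1.5, -0.2, -1.0]
finger_gap: 0.714
gripper_force: 65.3
t: 18.25
tcp_pos: [0.6273, 0.0592, 0.2194]
tool_rot: [-0.003, 1.0, -0.0, -0.001]
force: [1.0, -0.5, -1.2]
finger_gap: 0.708
gripper_force: 65.3
t: 18.75
tcp_pos: [0.6594, 0.2593, 0.2189]
tool_rot: [-0.003, 1.0, -0.0, -0.001]
force: [0.8, 0.9, 0.1]
finger_gap: 0.707
gripper_force: 65.3
t: 19.25
tcp_pos: [0.6602, 0.2564, 0.2198]
tool_rot: [-0.003, 1.0, -0.0, -0.0]
force: [0.1, 0.2, -0.8]
finger_gap: 0.709
gripper_force: 65.4
at [0.6602 0.2564 0.2198] closeline 90.3 tilt [-0. -0. -1.] shift [0.19 0.19 2.79] |rows>= 2.2
```

```bash
python3 -m crank '0.19 0.19 0 0 0 0;0 0 0.6 0 0 0;0 0 0.6 0 0 0;0 0 0.5 0 0 0;0 0 0.3 0 0 0'
python3 - <<'E'
from h import *
goto([.6525,.264,.109])
E
python3 -m crank '0 0 0.2 0 0 0;0 0 0.2 0 0 0;0 0 0.15 0 0 0;0 0 0.1 0 0 0;0 0 0 0 0 0'
python3 - <<'E'
from h import *
goto([.6525,.264,.109])
E
```

```text
t: 19.75
tcp_pos: [0.6509, 0.2654, 0.1379]
tool_rot: [-0.003, 1.0, -0.0, -0.002]
force: [-0.2, -0.3, -1.4]
finger_gap: 0.709
gripper_force: 65.4
at [0.6509 0.2654 0.1379] closeline 90.4 tilt [-0.003 -0.    -1.   ] shift [-0.04 -0.04  0.72] |rows>= 0.6
t: 20.25
tcp_pos: [0.6524, 0.2653, 0.1135]
tool_rot: [-0.003, 1.0, -0.0, -0.0]
force: [-0.1, 0.0, -0.6]
finger_gap: 0.708
gripper_force: 65.4
at [0.6524 0.2653 0.1135] closeline 90.4 tilt [-0. -0. -1.] shift [-0.   -0.03  0.11] |rows>= 0.1
```

```bash
python3 -m crank '0 -0.03 0.08 0 0 0;0 0 0.08 0 0 0;0 0 0.03 0 0 0;0 0 0 0 0 0;0 0 0 0 0 0'
python3 -m crank '0 0 0 0 0 0;0 0 0 0 0 0;0 0 0 0 0 0;0 0 0 0 0 0;0 0 0 0 0 0' 1
python3 -m crank '0 0 -0.6 0 0 0;0 0 -0.9 0 0 0;0 0 -0.9 0 0 0;0 0 -0.9 0 0 0;0 0 -0.3 0 0 0'
python3 -m crank '0.5 -1 0 0 0 0;0.5 -1 0 0 0 0;0.5 -1 0 0 0 0;0.5 -1 0 0 0 0;0.5 -1 0 0 0 0'
python3 - <<'E'
from h import *
cups(); cups("top"); goto([.4455,-.336,.1])
E
```

```text
t: 20.75
tcp_pos: [0.6544, 0.263, 0.1103]
tool_rot: [-0.004, 1.0, -0.001, 0.003]
force: [-1.1, -3.6, 12.7]
finger_gap: 0.708
gripper_force: 71.2
t: 21.25
tcp_pos: [0.6522, 0.2644, 0.1056]
tool_rot: [-0.004, 1.0, -0.0, -0.0]
force: [-1.1, 0.7, -0.6]
finger_gap: 0.999
gripper_force: 0.0
t: 21.75
tcp_pos: [0.6546, 0.265, 0.2549]
tool_rot: [-0.004, 1.0, 0.001, 0.004]
force: [-0.2, 0.9, -0.1]
finger_gap: 0.996
gripper_force: 0.0
t: 22.25
tcp_pos: [0.5522, 0.0624, 0.249]
tool_rot: [-0.004, 1.0, 0.0, -0.001]
force: [0.8, -0.5, -0.2]
finger_gap: 0.997
gripper_force: 0.0
scene [ 0.6981 -0.4209  0.028 ] rect [ 0.6966 -0.4209] z98 0.182 82
scene [ 0.446 -0.335  0.033] rect [ 0.4448 -0.3344] z98 0.060 206
scene [0.5874 0.1649 0.1127] rect [0.5867 0.1646] z98 0.082 2169
scene [0.6533 0.2642 0.0325] rect [0.6528 0.2656] z98 0.142 1704
top [ 0.6967 -0.4222  0.0278] rect [ 0.6966 -0.4222] z98 0.185 216
top [0.6801 0.1632 0.0281] rect [0.6803 0.1633] z98 0.086 239
top [0.654  0.2636 0.0326] rect [0.6546 0.2662] z98 0.144 472
top [0.5081 0.1638 0.0326] rect [0.5081 0.1643] z98 0.058 156
top [ 0.4455 -0.3363  0.031 ] rect [ 0.4455 -0.3363] z98 0.062 97
at [0.5505 0.0598 0.2489] closeline 90.1 tilt [-0.005 -0.001 -1.   ] shift [ 2.63 -9.88  3.75] |rows>= 8.7
```

```bash
python3 -m crank '0.3 -1 0 0 0 0;0.3 -1 0 0 0 0;0.3 -1 0 0 0 0;0.3 -1 0 0 0 0;0.3 -1 0.3 0 0 0'
python3 -m crank '0.3 -1 0.5 0 0 0;0.3 -1 0.7 0 0 0;0.3 -1 0.7 0 0 0;0.2 -1 0.7 0 0 0;0.03 -0.88 0.8 0 0 0'
python3 -m crank '0 0 0 0 0 0;0 0 0 0 0 0;0 0 0 0 0 0;0 0 0 0 0 0;0 0 0 0 0 0'
python3 - <<'E'
from h import *
goto([.4455,-.336,.022])
E
```

```text
t: 22.85
tcp_pos: [0.4959, -0.1382, 0.2386]
tool_rot: [-0.004, 1.0, -0.001, 0.001]
force: [0.1, -0.2, -0.4]
finger_gap: 0.997
gripper_force: 0.0
t: 23.35
tcp_pos: [0.4511, -0.3335, 0.1009]
tool_rot: [-0.003, 1.0, 0.0, 0.0]
force: [0.9, 0.1, -0.4]
finger_gap: 1.0
gripper_force: 0.0
t: 23.85
tcp_pos: [0.4522, -0.331, 0.1037]
tool_rot: [-0.004, 1.0, -0.001, 0.001]
force: [-0.9, -0.3, -0.0]
finger_gap: 1.004
gripper_force: 0.0
at [ 0.4522 -0.331   0.1037] closeline 90.5 tilt [ 0.001 -0.001 -1.   ] shift [ 0.17 -0.12  2.04] |rows>= 1.6
```

```bash
python3 -m crank '0.17 -0.12 0.4 0 0 0;0 0 0.5 0 0 0;0 0 0.5 0 0 0;0 0 0.45 0 0 0;0 0 0.17 0 0 0'
python3 -m crank '0 0 0 0 0 0;0 0 0 0 0 0;0 0 0 0 0 0;0 0 0 0 0 0;0 0 0 0 0 0' -1 60
python3 -m crank '0 0 -0.6 0 0 0;0 0 -0.9 0 0 0;-0.3 0.4 -0.9 0 0 0;-0.4 0.8 -0.9 0 0 0;-0.4 1 -0.9 0 0 0'
python3 -m crank '-0.3 1 -0.8 0 0 0;-0.3 1 -0.8 0 0 0;-0.3 1 -0.2 0 0 0;-0.3 1 0 0 0 0;-0.3 1 0 0 0 0'
python3 -m crank '-0.3 1 0 0 0 0;-0.3 1 0 0 0 0;-0.3 1 0 0 0 0;-0.3 1 0 0 0 0;-0.3 1 0 0 0 0'
python3 -m crank '-0.4 1 0 0 0 0;-0.4 1 0 0 0 0;-0.3 0.6 0 0 0 0;0 0 0 0 0 0;0 0 0 0 0 0'
python3 - <<'E'
from h import *
goto([.653,.264,.134])
E
```

```text
t: 24.35
tcp_pos: [0.4446, -0.3357, 0.021]
tool_rot: [-0.004, 1.0, 0.001, -0.0]
force: [0.1, -0.1, -0.2]
finger_gap: 0.995
gripper_force: 0.0
t: 24.85
tcp_pos: [0.4454, -0.3372, 0.0228]
tool_rot: [-0.003, 1.0, -0.001, 0.001]
force: [0.9, 0.2, 6.3]
finger_gap: 0.708
gripper_force: 65.3
t: 25.35
tcp_pos: [0.4867, -0.2535, 0.1869]
tool_rot: [-0.002, 1.0, -0.001, 0.001]
force: [2.2, -0.0, -0.7]
finger_gap: 0.701
gripper_force: 65.3
t: 25.85
tcp_pos: [0.5437, -0.0552, 0.2547]
tool_rot: [-0.003, 1.0, -0.0, 0.001]
force: [-0.2, -0.8, -0.6]
finger_gap: 0.703
gripper_force: 65.3
t: 26.35
tcp_pos: [0.602, 0.1452, 0.2537]
tool_rot: [-0.004, 1.0, -0.0, -0.0]
force: [1.1, -0.2, -1.5]
finger_gap: 0.703
gripper_force: 65.3
t: 26.85
tcp_pos: [0.6447, 0.248, 0.2531]
tool_rot: [-0.004, 1.0, -0.001, -0.001]
force: [-0.6, 0.4, -1.7]
finger_gap: 0.703
gripper_force: 65.3
at [0.6447 0.248  0.2531] closeline 90.5 tilt [-0.002 -0.001 -1.   ] shift [-0.22  0.4   2.98] |rows>= 2.4
```

```bash
python3 -m crank '-0.22 0.4 0 0 0 0;0 0 0.6 0 0 0;0 0 0.7 0 0 0;0 0 0.6 0 0 0;0 0 0.3 0 0 0'
python3 - <<'E'
from h import *
goto([.653,.264,.1318])
E
python3 -m crank '0 0 0.2 0 0 0;0 0 0.2 0 0 0;0 0 0.1 0 0 0;0 0 0.1 0 0 0;0 0 0 0 0 0'
python3 - <<'E'
from h import *
goto([.653,.264,.1318])
E
```

```text
t: 27.35
tcp_pos: [0.6521, 0.2617, 0.1633]
tool_rot: [-0.003, 1.0, -0.001, -0.003]
force: [0.3, 0.7, -1.6]
finger_gap: 0.703
gripper_force: 65.3
at [0.6521 0.2617 0.1633] closeline 90.3 tilt [-0.005 -0.002 -1.   ] shift [-0.03  0.06  0.79] |rows>= 0.6
t: 27.85
tcp_pos: [0.6542, 0.264, 0.142]
tool_rot: [-0.004, 1.0, 0.0, 0.0]
force: [0.0, 0.5, -1.2]
finger_gap: 0.704
gripper_force: 65.3
at [0.6542 0.264  0.142 ] closeline 90.4 tilt [ 0.  0. -1.] shift [0.03 0.   0.26] |rows>= 0.2
```

```bash
python3 -m crank '0.03 0 0.1 0 0 0;0 0 0.1 0 0 0;0 0 0.1 0 0 0;0 0 0 0 0 0;0 0 0 0 0 0'
python3 -m crank '0 0 0 0 0 0;0 0 0 0 0 0;0 0 0 0 0 0;0 0 0 0 0 0;0 0 0 0 0 0' 1
python3 -m crank '0 0 -0.6 0 0 0;0 0 -0.9 0 0 0;0 0 -0.9 0 0 0;0 0 -0.9 0 0 0;0 0 -0.3 0 0 0'
python3 -m crank '0.9 -0.9 0 0 0 0;0.9 -0.9 0 0 0 0;0.9 -0.9 0 0 0 0;0.9 -0.9 0 0 0 0;0.9 -0.9 0 0 0 0'
python3 -m crank '0.2 0.9 0 0 0 0;0.2 0.9 0 0 0 0;0.2 0.9 0 0 0 0;0 0.9 0 0 0 0;0 0.9 0 0 0 0'
python3 - <<'E'
from h import *
cups(); cups("top"); s=snapshot("scene"); i=s["image"][:,:,::-1]; t=snapshot("top")["image"][:,:,::-1]
cv2.imwrite("pics/c1.png",np.hstack([cv2.resize(i[280:480,280:520],(400,333)),cv2.resize(t[140:300,170:362],(400,333))]))
goto([.51,.164,.2])
E
```

```text
t: 28.35
tcp_pos: [0.6543, 0.2658, 0.1341]
tool_rot: [-0.004, 1.0, 0.002, 0.003]
force: [-3.4, 2.1, 12.9]
finger_gap: 0.705
gripper_force: 70.2
t: 28.85
tcp_pos: [0.6528, 0.2637, 0.1294]
tool_rot: [-0.003, 1.0, -0.0, -0.0]
force: [-1.1, 0.2, 0.0]
finger_gap: 0.997
gripper_force: 0.0
t: 29.35
tcp_pos: [0.6551, 0.2644, 0.2788]
tool_rot: [-0.003, 1.0, 0.001, 0.004]
force: [0.8, 0.7, 0.1]
finger_gap: 0.999
gripper_force: 0.0
t: 29.85
tcp_pos: [0.4752, 0.0848, 0.2729]
tool_rot: [-0.004, 1.0, -0.0, -0.001]
force: [0.9, -1.1, 0.7]
finger_gap: 0.999
gripper_force: 0.0
t: 30.35
tcp_pos: [0.4513, 0.2666, 0.2731]
tool_rot: [-0.003, 1.0, -0.0, -0.001]
force: [1.1, -0.4, 0.1]
finger_gap: 0.999
gripper_force: 0.0
scene [ 0.6964 -0.4202  0.0273] rect [ 0.6965 -0.4202] z98 0.183 77
scene [0.5866 0.1647 0.1132] rect [0.5859 0.1639] z98 0.082 2167
scene [0.6545 0.2658 0.0331] rect [0.6543 0.2669] z98 0.167 1898
top [ 0.6969 -0.4222  0.028 ] rect [ 0.6965 -0.4222] z98 0.185 215
top [0.6546 0.2629 0.0335] rect [0.6538 0.2633] z98 0.169 802
top [0.5879 0.1615 0.1116] rect [0.587  0.1623] z98 0.085 1002
at [0.4514 0.266  0.2729] closeline 90.5 tilt [-0.002 -0.001 -1.   ] shift [-1.45 -2.56  1.82] |rows>= 2.8
```

View pics/c1.png

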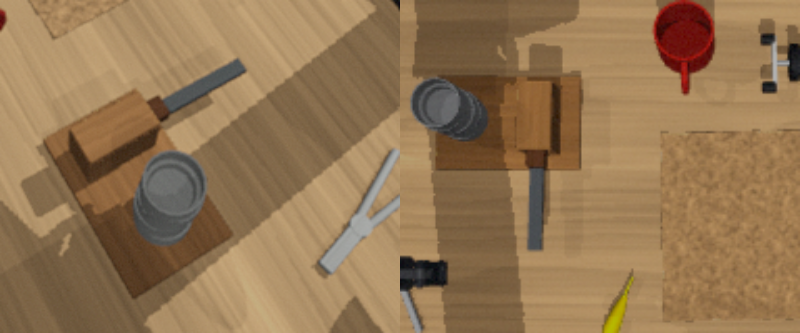

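The stack is straight: the top rim is at z ≈ 0.167 and its centre is at (0.654, 0.264), so the mat is clear. The file is still in the slot with its blade pointing to the front. Next I'll measure its axis and move above its centre of mass.

```bash
cat >> h.py <<'E'
def blade(n,box,zr):
    s=snapshot(n); P=cloud(s); z=P[...,2]
    m=(P[...,0]>box[0])&(P[...,0]<box[1])&(P[...,1]>box[2])&(P[...,1]<box[3])&(z>zr[0])&(z<zr[1])&(s["image"].max(2)<125)
    b=max(blobs(m,10),key=lambda b:b.sum()); q=P[b][:,:2]
    vx,vy,x0,y0=cv2.fitLine(q.astype(np.float32),cv2.DIST_L2,0,.01,.01).ravel()
    print(n,b.sum(),"line %.1f deg"%np.degrees(np.arctan(vy/vx)),"thru",(x0,y0),"min",q.min(0),"max",q.max(0),"z",np.median(z[b])); return b
E
python3 -m crank '-0.9 -0.9 0.3 0 0 0;-0.9 -0.9 0.4 0 0 0;-0.8 -0.75 0.4 0 0 0;0 0 0.4 0 0 0;0 0 0.3 0 0 0'
python3 - <<'E'
from h import *
for n in("scene",): blade(n,(.44,.62,.1,.23),(.04,.075))
goto([.555,.1645,.12])
E
```

```text
t: 31.05
tcp_pos: [0.5529, 0.1656, 0.2017]
tool_rot: [-0.001, 1.0, -0.0, -0.001]
force: [-0.3, -0.7, 0.2]
finger_gap: 0.996
gripper_force: 0.0
scene 572 line -0.3 deg thru (np.float32(0.548905), np.float32(0.16659604)) min [0.47676714 0.15309641] max [0.60344957 0.17786265] z 0.05286425365812204
at [0.5509 0.1663 0.2   ] closeline 90.2 tilt [-0.007 -0.001 -1.   ] shift [-0.12 -0.05  2.  ] |rows>= 1.6
```

```bash
python3 -m crank '-0.12 -0.02 0.5 0 0 0;0 0 0.8 0 0 0;0 0 0.8 0 0 0;0 0 0.8 0 0 0;0 0 0.6 0 0 0'
python3 -m crank '0 0 0.4 0 0 0;0 0 0.22 0 0 0;0 0 0 0 0 0;0 0 0 0 0 0;0 0 0 0 0 0'
python3 - <<'E'
from h import *
goto([.555,.1655,.033],np.pi/2)
E
python3 -m crank '0 0 0 0 0 0;0 0 0 0 0 0;0 0 0 0 0 0;0 0 0 0 0 0;0 0 0 0 0 0' -1 60
python3 -m crank '0 0 0 0 0 0;0 0 0 0 0 0;0 0 0 0 0 0;0 0 0 0 0 0;0 0 0 0 0 0'
python3 - <<'E'
from h import *
goto([.555,.1655,.033],np.pi/2)
s=snapshot("wrist");cv2.imwrite("pics/w3.png",s["image"][:,:,::-1])
E
```

```text
t: 31.6
tcp_pos: [0.5561, 0.1678, 0.0621]
tool_rot: [-0.004, 1.0, -0.0, -0.001]
force: [-0.6, -0.7, 1.1]
finger_gap: 0.998
gripper_force: 0.0
t: 32.1
tcp_pos: [0.5586, 0.1677, 0.0399]
tool_rot: [-0.004, 1.0, 0.0, 0.001]
force: [0.3, 0.1, -0.7]
finger_gap: 0.998
gripper_force: 0.0
at [0.5586 0.1677 0.0399] closeline 90.4 tilt [ 0.002  0.    -1.   ] shift [ 0.09 -0.06  0.17] |rows>= 0.2 turn z 0.005 (fs), -0.4 deg
t: 32.6
tcp_pos: [0.5578, 0.1651, 0.0392]
tool_rot: [-0.005, 1.0, -0.002, -0.0]
force: [-0.6, -7.6, 4.7]
finger_gap: 0.192
gripper_force: 59.3
t: 33.1
tcp_pos: [0.5579, 0.1651, 0.0392]
tool_rot: [-0.004, 1.0, -0.002, -0.0]
force: [-1.1, -8.2, 4.7]
finger_gap: 0.189
gripper_force: 59.5
at [0.5579 0.1651 0.0392] closeline 90.5 tilt [-0.    -0.004 -1.   ] shift [0.07 0.01 0.15] |rows>= 0.1 turn z 0.006 (fs), -0.5 deg
```

View pics/w3.png

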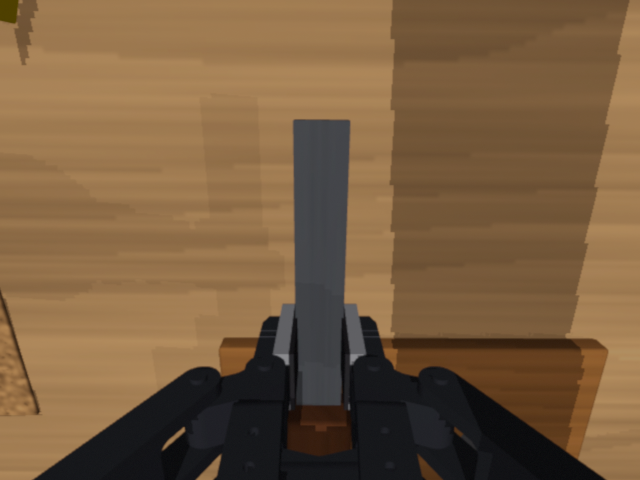

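The blade is gripped, but the pads sit about 8 mm too high and the tool is 2 mm off sideways. I'll reopen, go lower and grip again before pulling.

```bash
python3 -m crank '0 -0.06 0 0 0 0;0 0 0 0 0 0;0 0 0.15 0 0 0;0.05 0 0.1 0 0 0;0 0 0 0 0 0' 0 60
python3 -m crank '0 0 0 0 0 0;0 0 0 0 0 0;0 0 0 0 0 0;0 0 0 0 0 0;0 0 0 0 0 0' -1 80
python3 - <<'E'
from h import *
goto([.555,.1655,.031],np.pi/2)
E
python3 -m crank '0.3 0 0 0 0 0;0.5 0 0 0 0 0;0.6 0 0 0 0 0;0.6 0 0 0 0 0;0.6 0 0 0 0 0'
python3 - <<'E'
from h import *
goto([.455,.1655,.031],np.pi/2)
blade("scene",(.35,.62,.1,.23),(.04,.075))
E
```

```text
t: 33.65
tcp_pos: [0.5546, 0.1653, 0.0277]
tool_rot: [-0.004, 1.0, -0.0, -0.001]
force: [0.9, 0.1, 0.5]
finger_gap: 0.499
gripper_force: 0.0
t: 34.15
tcp_pos: [0.5558, 0.1649, 0.0288]
tool_rot: [-0.004, 1.0, -0.0, -0.0]
force: [-0.9, -2.1, 1.3]
finger_gap: 0.194
gripper_force: 78.4
at [0.5558 0.1649 0.0288] closeline 90.4 tilt [-0. -0. -1.] shift [ 0.02  0.02 -0.05] |rows>= 0.0 turn z 0.004 (fs), -0.4 deg
t: 34.65
tcp_pos: [0.4514, 0.1647, 0.0288]
tool_rot: [-0.003, 1.0, 0.0, 0.001]
force: [-0.6, -0.5, -1.5]
finger_gap: 0.191
gripper_force: 77.9
at [0.4514 0.1647 0.0288] closeline 90.4 tilt [ 0.001  0.001 -1.   ] shift [-0.09  0.02 -0.06] |rows>= 0.1 turn z 0.004 (fs), -0.4 deg
scene 1032 line -0.1 deg thru (np.float32(0.5182348), np.float32(0.16697857)) min [0.44184443 0.1433738 ] max [0.59700662 0.19560259] z 0.061799074718224836
```

```bash
python3 -m crank '0.2 0 -0.3 0 0 0;0 0 -0.6 0 0 0;0 0 -0.8 0 0 0;0 0 -0.8 0 0 0;0 0 -0.8 0 0 0'
python3 -m crank '-0.2 -0.6 -0.8 0 0 0;-0.3 -0.9 -0.2 0 0 0;-0.3 -0.9 0 0 0 0;-0.3 -0.9 0 0 0 0;-0.3 -0.9 0 0 0 0'
python3 -m crank '-0.3 -0.9 0 0 0 0;-0.3 -0.9 0 0 0 0;-0.12 -0.9 0 0 0 0;0 -0.6 0 0 0 0;0 -0.4 0 0 0 0'
python3 -m crank '0 0 0 0 0 0.05;0 0 0 0 0 0.095;0 0 0 0 0 0.095;0 0 0 0 0 0.095;0 0 0 0 0 0.095'
python3 -m crank '0 0 0 0 0 0.095;0 0 0 0 0 0.095;0 0 0 0 0 0.095;0 0 0 0 0 0.095;0 0 0 0 0 0.095'
python3 -m crank '0 0 0 0 0 0.095;0 0 0 0 0 0.095;0 0 0 0 0 0.095;0 0 0 0 0 0.095;0 0 0 0 0 0.095'
python3 -m crank '0 0 0 0 0 0.095;0 0 0 0 0 0.095;0 0 0 0 0 0.095;0 0 0 0 0 0.095;0 0 0 0 0 0.095'
python3 -m crank '0 0 0 0 0 0.095;0 0 0 0 0 0.05;0 0 0 0 0 0;0 0 0 0 0 0;0 0 0 0 0 0'
python3 - <<'E'
from h import *
goto([.53,-.15,.1],np.pi/2)
s=snapshot("scene");cv2.imwrite("pics/s4.png",s["image"][:,:,::-1])
E
```

```text
t: 35.2
tcp_pos: [0.445, 0.1646, 0.163]
tool_rot: [-0.003, 1.0, 0.0, 0.001]
force: [0.1, -0.3, -1.2]
finger_gap: 0.194
gripper_force: 78.0
t: 35.7
tcp_pos: [0.5025, -0.0049, 0.2022]
tool_rot: [-0.003, 1.0, -0.0, 0.002]
force: [0.9, 0.5, -2.1]
finger_gap: 0.191
gripper_force: 78.2
t: 36.2
tcp_pos: [0.5318, -0.1535, 0.2017]
tool_rot: [-0.003, 1.0, -0.001, 0.001]
force: [-1.0, -0.2, -0.7]
finger_gap: 0.196
gripper_force: 78.2
t: 36.7
tcp_pos: [0.5311, -0.1506, 0.2013]
tool_rot: [0.331, 0.944, 0.0, 0.0]
force: [-0.6, 0.1, -0.7]
finger_gap: 0.192
gripper_force: 78.2
t: 37.2
tcp_pos: [0.5311, -0.1505, 0.2014]
tool_rot: [0.652, 0.758, 0.0, 0.0]
force: [0.1, -0.4, -2.0]
finger_gap: 0.189
gripper_force: 78.2
t: 37.7
tcp_pos: [0.5311, -0.1505, 0.2014]
tool_rot: [0.883, 0.468, 0.0, 0.0]
force: [0.7, -0.3, -1.6]
finger_gap: 0.194
gripper_force: 78.2
t: 38.2
tcp_pos: [0.5312, -0.1505, 0.2014]
tool_rot: [0.993, 0.114, 0.001, 0.0]
force: [0.5, -0.5, -0.7]
finger_gap: 0.191
gripper_force: 78.2
t: 38.7
tcp_pos: [0.5309, -0.1509, 0.201]
tool_rot: [1.0, 0.004, 0.0, 0.0]
force: [-0.4, -0.4, -1.0]
finger_gap: 0.195
gripper_force: 78.2
at [ 0.5309 -0.1509  0.201 ] closeline -89.5 tilt [ 0. -0. -1.] shift [-0.02 -0.02  2.52] |rows>= 2.0 turn z 0.005 (fs), -0.5 deg
```

View pics/s4.png

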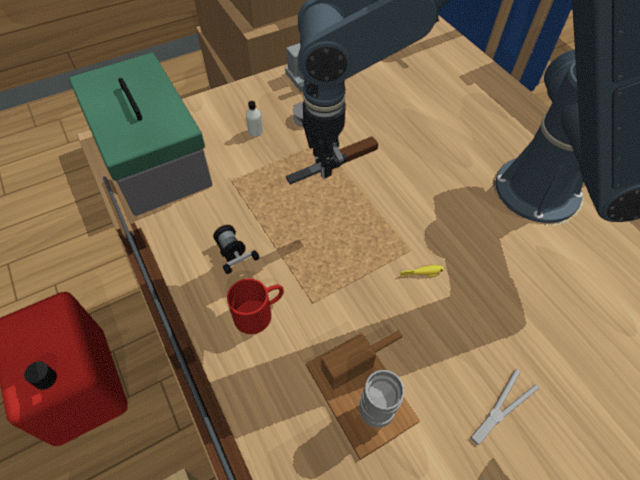

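The scene view shows the file held level with its handle towards the robot, over the cleared mat at about (330,165). I'll lower it until the fingertips almost reach the mat, because they hang about 16 mm below the file's underside.

```bash
python3 -m crank '0 0 0.6 0 0 0;0 0 0.8 0 0 0;0 0 0.8 0 0 0;0 0 0.8 0 0 0;0 0 0.7 0 0 0'
python3 -m crank '0 0 0.5 0 0 0;0 0 0.3 0 0 0;0 0 0.15 0 0 0;0 0 0.1 0 0 0;0 0 0 0 0 0'
python3 -m crank '0 0 0 0 0 0;0 0 0 0 0 0;0 0 0 0 0 0;0 0 0 0 0 0;0 0 0 0 0 0'
python3 - <<'E'
from h import *
goto([.53,-.15,.004])
s=snapshot("scene");P=cloud(s);z=P[...,2];m=(abs(P[...,1]+.15)<.03)&(z>.012)&(z<.09)
for a in np.arange(.39,.64,.02):
    q=z[m&(abs(P[...,0]-a)<.01)]; print(round(a,2),len(q),len(q)and np.percentile(q,[5,95]).round(3))
E
```

```text
t: 39.25
tcp_pos: [0.5308, -0.151, 0.0513]
tool_rot: [1.0, 0.004, -0.0, -0.0]
force: [-0.1, -0.1, -0.8]
finger_gap: 0.191
gripper_force: 78.2
t: 39.75
tcp_pos: [0.5312, -0.1512, 0.011]
tool_rot: [1.0, 0.004, 0.0, 0.0]
force: [-0.5, -0.3, -0.5]
finger_gap: 0.188
gripper_force: 78.2
t: 40.25
tcp_pos: [0.5309, -0.1511, 0.0109]
tool_rot: [1.0, 0.003, 0.0, 0.0]
force: [-0.0, 0.6, -1.4]
finger_gap: 0.195
gripper_force: 78.2
at [ 0.5309 -0.1511  0.0109] closeline -89.6 tilt [ 0. -0. -1.] shift [-0.02 -0.03  0.17] |rows>= 0.1
0.39 0 0
0.41 53 [0.032 0.048]
0.43 106 [0.03  0.047]
0.45 107 [0.031 0.048]
0.47 103 [0.032 0.048]
0.49 66 [0.037 0.049]
0.51 0 0
0.53 142 [0.019 0.079]
0.55 154 [0.03  0.087]
0.57 76 [0.029 0.038]
0.59 75 [0.027 0.037]
0.61 40 [0.028 0.037]
0.63 0 0
```

```bash
python3 -m crank '0 0 0.1 0 0 0;0 0 0.05 0 0 0;0 0 0.03 0 0 0;0 0 0 0 0 0;0 0 0 0 0 0'
python3 -m crank '0 0 0.03 0 0 0;0 0 0.02 0 0 0;0 0 0 0 0 0;0 0 0 0 0 0;0 0 0 0 0 0'
```

```text
t: 40.8
tcp_pos: [0.5306, -0.151, 0.0035]
tool_rot: [1.0, 0.003, -0.0, -0.0]
force: [-0.1, 0.1, 1.5]
finger_gap: 0.192
gripper_force: 79.6
t: 41.3
tcp_pos: [0.5306, -0.151, 0.0034]
tool_rot: [1.0, 0.004, 0.0, 0.0]
force: [-3.2, 0.7, 15.4]
finger_gap: 0.191
gripper_force: 87.4
```

```bash
python3 -m crank '0 0 -0.05 0 0 0;0 0 0 0 0 0;0 0 0 0 0 0;0 0 0 0 0 0;0 0 0 0 0 0' - 20
python3 -m crank '0 0 0 0 0 0;0 0 0 0 0 0;0 0 0 0 0 0;0 0 0 0 0 0;0 0 0 0 0 0' -0.2
python3 -m crank '0 0 0 0 0 0;0 0 0 0 0 0;0 0 -0.5 0 0 0;0 0 -0.8 0 0 0;0 0 -0.8 0 0 0' 1
python3 -m crank '0 0 -0.8 0 0 0;0 0 -0.8 0 0 0;-1 0 0 0 0 0;-1 0 0 0 0 0;-0.8 0 0 0 0 0'
python3 - <<'E'
from h import *
blade("scene",(.36,.65,-.28,-.03),(.006,.03)); blade("top",(.36,.65,-.28,-.03),(.006,.03))
s=snapshot("wrist");cv2.imwrite("pics/w5.png",s["image"][:,:,::-1]); goto([.47,-.15,.1])
E
```

```text
t: 41.8
tcp_pos: [0.5311, -0.1512, 0.0035]
tool_rot: [1.0, 0.003, 0.0, 0.0]
force: [0.3, 0.5, 2.5]
finger_gap: 0.189
gripper_force: 80.5
t: 42.3
tcp_pos: [0.5308, -0.151, 0.0034]
tool_rot: [1.0, 0.003, -0.0, -0.0]
force: [0.4, -0.1, 1.1]
finger_gap: 0.401
gripper_force: 0.0
t: 42.8
tcp_pos: [0.5302, -0.1508, 0.0879]
tool_rot: [1.0, 0.003, -0.001, -0.0]
force: [0.8, -0.3, 1.3]
finger_gap: 1.001
gripper_force: 0.0
t: 43.3
tcp_pos: [0.4167, -0.1511, 0.1518]
tool_rot: [1.0, 0.004, -0.0, -0.0]
force: [0.1, -0.6, -0.8]
finger_gap: 0.997
gripper_force: 0.0
scene 757 line -2.7 deg thru (np.float32(0.49957123), np.float32(-0.1465305)) min [ 0.41089972 -0.16239027] max [ 0.60808198 -0.13251559] z 0.013301132002478532
top 327 line -1.2 deg thru (np.float32(0.53902876), np.float32(-0.15057576)) min [ 0.47157494 -0.16281575] max [ 0.61222965 -0.13731776] z 0.01278808966124069
at [ 0.4168 -0.1512  0.1516] closeline -89.7 tilt [-0.002  0.001 -1.   ] shift [ 1.33 -0.02  1.29] |rows>= 1.5
```

View pics/w5.png

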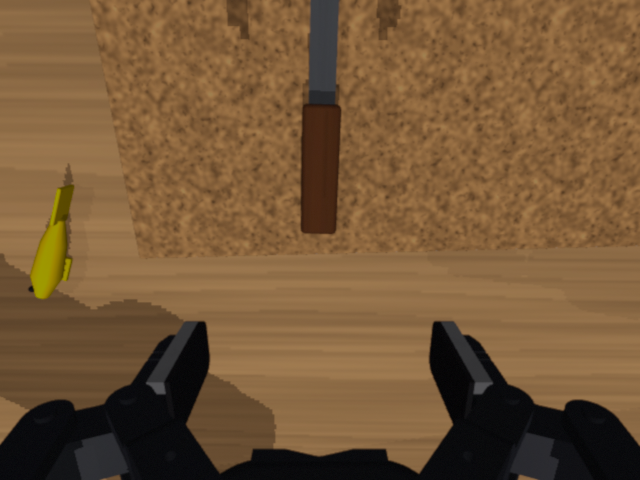

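The wrist view shows the file lying flat and free on the mat. The handle runs from (319,232) to (322,105) with the blade pointing away, about 1–2° off in yaw. Next I'll take it up by the handle.

```bash
python3 -m crank '0.7 -0.03 0.5 0 0 0.01;0.7 -0.03 0.8 0 0 0.005;0.06 0 0.8 0 0 0;0 0 0.6 0 0 0;0 0 0.4 0 0 0'
python3 -m crank '0 0 0.25 0 0 0;0 0 0.1 0 0 0;0 0 0 0 0 0;0 0 0 0 0 0;0 0 0 0 0 0'
python3 - <<'E'
from h import *
goto([.475,-.149,.0055],np.radians(88.5))
E
```

```text
t: 43.95
tcp_pos: [0.4785, -0.1496, 0.0254]
tool_rot: [1.0, -0.008, -0.0, -0.0]
force: [-0.2, 0.5, -0.3]
finger_gap: 1.001
gripper_force: 0.0
t: 44.45
tcp_pos: [0.4778, -0.1499, 0.0143]
tool_rot: [1.0, -0.008, 0.001, 0.0]
force: [-0.5, -0.5, -0.3]
finger_gap: 1.0
gripper_force: 0.0
at [ 0.4778 -0.1499  0.0143] closeline -91.0 tilt [ 0.002 -0.001 -1.   ] shift [-0.07 -0.02  0.22] |rows>= 0.2 turn z 0.006 (fs), -0.5 deg
```

```bash
python3 -m crank '-0.07 -0.02 0.1 0 0 0;0 0 0.06 0 0 0;0 0 0.04 0 0 0;0 0 0 0 0 0;0 0 0 0 0 0'
python3 -m crank '0 0 0 0 0 0;0 0 0 0 0 0;0 0 0 0 0 0;0 0 0 0 0 0;0 0 0 0 0 0' -1 80
python3 -m crank '0 0 0 0 0 0;0 0 0 0 0 0;0 0 -0.2 0 0 0;0 0 -0.4 0 0 0;0 0 -0.7 0 0 0'
python3 -m crank '0 0 -0.8 0 0 0;0 0 -0.8 0 0 0;0 0 -0.8 0 0 0;0 0 -0.5 0 0 0;0 0 0 0 0 0'
python3 - <<'E'
from h import *
goto([.4,.165,.16])
s=snapshot("scene");P=cloud(s);z=P[...,2];m=(abs(P[...,1]+.15)<.03)&(z>.08)
for a in np.arange(.39,.64,.02):
    q=P[m&(abs(P[...,0]-a)<.01)]; print(round(a,2),len(q),len(q)and np.percentile(q[:,2],[5,95]).round(3),len(q)and q[:,1].mean().round(4))
s=snapshot("wrist");cv2.imwrite("pics/w6.png",s["image"][:,:,::-1])
E
```

```text
t: 44.95
tcp_pos: [0.4744, -0.1487, 0.0054]
tool_rot: [1.0, -0.008, -0.0, -0.0]
force: [0.3, -0.3, -0.0]
finger_gap: 0.999
gripper_force: 0.0
t: 45.45
tcp_pos: [0.4745, -0.1488, 0.0059]
tool_rot: [1.0, -0.008, 0.0, 0.0]
force: [-1.0, -1.1, 3.6]
finger_gap: 0.282
gripper_force: 80.0
t: 45.95
tcp_pos: [0.4731, -0.148, 0.0568]
tool_rot: [1.0, -0.008, -0.002, -0.001]
force: [0.8, 0.1, -0.7]
finger_gap: 0.284
gripper_force: 79.2
t: 46.45
tcp_pos: [0.4759, -0.1494, 0.1762]
tool_rot: [1.0, -0.008, 0.003, 0.002]
force: [0.0, -0.5, -0.8]
finger_gap: 0.281
gripper_force: 79.2
at [ 0.4759 -0.1494  0.1762] closeline -90.9 tilt [ 0.005 -0.003 -1.   ] shift [-2.03 -7.83  0.37] |rows>= 6.5
0.39 36 [0.513 0.523] -0.1498
0.41 224 [0.182 0.522] -0.1557
0.43 304 [0.18  0.521] -0.1634
0.45 283 [0.179 0.519] -0.1529
0.47 362 [0.191 0.51 ] -0.151
0.49 1074 [0.186 0.508] -0.1412
0.51 1025 [0.181 0.5  ] -0.1405
0.53 143 [0.175 0.497] -0.139
0.55 94 [0.174 0.183] -0.1484
0.57 92 [0.174 0.183] -0.1492
0.59 95 [0.173 0.183] -0.1491
0.61 58 [0.173 0.182] -0.1509
0.63 0 0 0
```

View pics/w6.png

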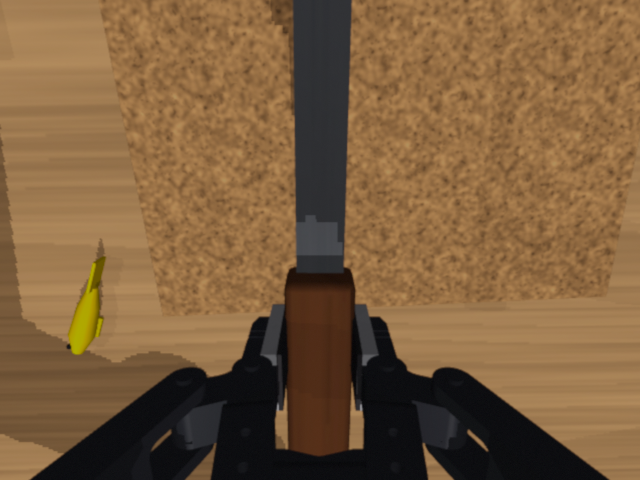

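The wrist view shows the handle square between the pads and the blade straight ahead. The depth readings show the file level, with its underside 3 mm below the TCP. I'll move it in front of the slot.

```bash
python3 -m crank '0 -0.4 0 0 0 -0.01;-0.2 -0.9 0 0 0 0;-0.2 -0.9 0 0 0 0;-0.2 -0.9 0 0 0 0;-0.2 -0.9 0 0 0 0'
python3 -m crank '-0.2 -0.9 0 0 0 0;-0.2 -0.9 0 0 0 0;-0.2 -0.9 0 0 0 0;-0.2 -0.6 0 0 0 0;0 -0.4 0 0 0 0'
python3 -m crank '0 0 0.5 0 0 0;0 0 0.7 0 0 0;0 0 0.7 0 0 0;0 0 0 0 0 0;0 0 0 0 0 0'
python3 - <<'E'
from h import *
goto([.42,.1645,.055],np.pi/2)
s=snapshot("scene");P=cloud(s);z=P[...,2]
for a in np.arange(.5,.7,.02):
    m=(abs(P[...,1]-.165)<.04)&(z>.04)&(abs(P[...,0]-a)<.01)&(z<.13);q=P[m]; print(round(a,2),len(q),len(q)and np.percentile(q[:,2],[5,95]).round(3),len(q)and (q[:,1].min(),q[:,1].max()))
cv2.imwrite("pics/s7.png",cv2.resize(s["image"][280:460,280:520,::-1],(800,600)))
E
```

```text
t: 47.05
tcp_pos: [0.4407, 0.0138, 0.1719]
tool_rot: [1.0, -0.0, -0.002, -0.001]
force: [1.0, -0.3, -0.8]
finger_gap: 0.282
gripper_force: 79.1
t: 47.55
tcp_pos: [0.407, 0.1617, 0.1718]
tool_rot: [1.0, 0.001, -0.003, 0.0]
force: [-0.2, -0.5, -0.7]
finger_gap: 0.285
gripper_force: 79.2
t: 48.05
tcp_pos: [0.4094, 0.1597, 0.0966]
tool_rot: [1.0, -0.0, -0.002, 0.0]
force: [0.3, 0.8, -0.8]
finger_gap: 0.284
gripper_force: 79.1
at [0.4094 0.1597 0.0966] closeline -90.0 tilt [-0.004 -0.    -1.   ] shift [ 0.27 -0.12  1.04] |rows>= 0.9 turn z -0.000 (fs), 0.0 deg
0.5 106 [0.096 0.103] (np.float64(0.14995534541669525), np.float64(0.16902283444655547))
0.52 110 [0.095 0.103] (np.float64(0.1499719160449713), np.float64(0.16891312712423923))
0.54 151 [0.041 0.102] (np.float64(0.1501302379223384), np.float64(0.17147373174873518))
0.56 78 [0.04  0.046] (np.float64(0.15636639777057432), np.float64(0.17147821441099437))
0.58 77 [0.041 0.046] (np.float64(0.1567180963111664), np.float64(0.17090816898506547))
0.6 59 [0.042 0.081] (np.float64(0.14294506875736582), np.float64(0.18731138775495904))
0.62 315 [0.051 0.082] (np.float64(0.14095001349827563), np.float64(0.18775985021486427))
0.64 319 [0.051 0.082] (np.float64(0.1414339015160105), np.float64(0.18832945534876802))
0.66 323 [0.048 0.082] (np.float64(0.14205536704456628), np.float64(0.18814442049299934))
0.68 337 [0.05  0.082] (np.float64(0.14178361368056003), np.float64(0.18830586049475467))
```

View pics/s7.png

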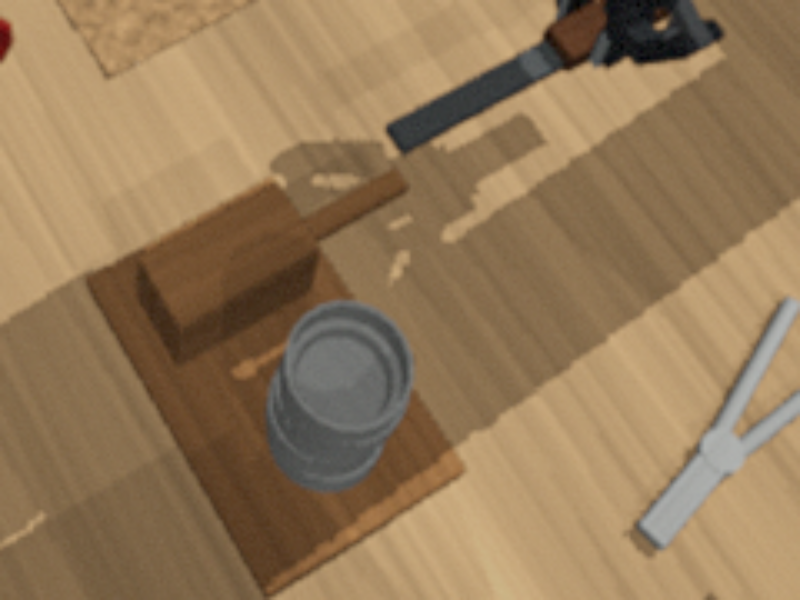

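The scene crop shows the blade lined up with the bare tongue, which runs from (405,180) to (310,230), and the stack still intact. I'll correct y by 5 mm, lower the file and slide it in.

```bash
python3 -m crank '0 -0.12 0.4 0 0 0;0 0 0.4 0 0 0;0 0 0.24 0 0 0;0 0 0 0 0 0;0 0 0 0 0 0'
python3 -m crank '0 0 0 0 0 0;0 0 0 0 0 0;0 0 0 0 0 0;0 0 0 0 0 0;0 0 0 0 0 0'
python3 - <<'E'
from h import *
goto([.54,.164,.054],np.pi/2)
E
```

```text
t: 48.6
tcp_pos: [0.4113, 0.1642, 0.0565]
tool_rot: [1.0, -0.0, 0.0, -0.0]
force: [-0.1, -0.1, -1.7]
finger_gap: 0.281
gripper_force: 79.2
t: 49.1
tcp_pos: [0.411, 0.1642, 0.056]
tool_rot: [1.0, -0.0, 0.0, -0.0]
force: [-0.1, 0.4, -2.0]
finger_gap: 0.285
gripper_force: 79.2
at [0.411  0.1642 0.056 ] closeline -90.1 tilt [ 0.  0. -1.] shift [3.22 0.   0.05] |rows>= 2.6 turn z -0.001 (fs), 0.1 deg
```

```bash
python3 -m crank '0.3 0 0.05 0 0 0;0.3 0 0 0 0 0;0.4 0 0 0 0 0;0.4 0 0 0 0 0;0.4 0 0 0 0 0'
python3 -m crank '0.3 0 0 0 0 0;0.3 0 0 0 0 0;0.3 0 0 0 0 0;0.3 0 0 0 0 0;0.2 0 0 0 0 0'
python3 - <<'E'
from h import *
goto([.552,.164,.048],np.pi/2)
E
```

```text
t: 49.6
tcp_pos: [0.4853, 0.1641, 0.0539]
tool_rot: [1.0, -0.001, 0.001, -0.0]
force: [-0.3, 0.7, -1.8]
finger_gap: 0.284
gripper_force: 79.2
t: 50.1
tcp_pos: [0.5404, 0.164, 0.0539]
tool_rot: [1.0, -0.001, 0.0, -0.0]
force: [-0.5, -0.1, -1.7]
finger_gap: 0.283
gripper_force: 79.2
at [0.5404 0.164  0.0539] closeline -90.1 tilt [ 0.001  0.    -1.   ] shift [0.29 0.   0.15] |rows>= 0.3 turn z -0.001 (fs), 0.1 deg
```

Now I'll lower it onto the floor and creep in until it touches the back.

```bash
python3 -m crank '0.1 0 0.08 0 0 0;0.08 0 0.05 0 0 0;0.05 0 0 0 0 0;0.05 0 0 0 0 0;0 0 0 0 0 0'
python3 -m crank '0.05 0 0 0 0 0;0.05 0 0 0 0 0;0.04 0 0 0 0 0;0 0 0 0 0 0;0 0 0 0 0 0'
```

```text
t: 50.6
tcp_pos: [0.5502, 0.1641, 0.0487]
tool_rot: [1.0, -0.0, 0.0, 0.0]
force: [-0.4, 0.1, -1.5]
finger_gap: 0.289
gripper_force: 79.2
t: 51.1
tcp_pos: [0.5536, 0.164, 0.0484]
tool_rot: [1.0, -0.0, -0.002, 0.0]
force: [-4.6, 0.2, 0.5]
finger_gap: 0.283
gripper_force: 79.4
```

```bash
python3 -m crank '0.04 0 0 0 0 0;0 0 0.02 0 0 0;0 0 0.02 0 0 0;0.04 0 0 0 0 0;0 0 0 0 0 0'
```

```text
t: 51.6
tcp_pos: [0.5536, 0.1639, 0.0479]
tool_rot: [1.0, -0.0, -0.005, 0.0]
force: [-12.5, -0.4, 12.2]
finger_gap: 0.281
gripper_force: 81.0
```

```bash
python3 -m crank '0 0 -0.03 0 0 0;0 0 0 0 0 0;0 0 0 0 0 0;0 0 0 0 0 0;0 0 0 0 0 0' 1
python3 -m crank '0 0 -0.3 0 0 0;0 0 -0.8 0 0 0;0 0 -0.8 0 0 0;0 0 -0.8 0 0 0;0 0 -0.8 0 0 0'
python3 -m crank '-0.8 0.8 0 0 0 0;-0.8 0.8 0 0 0 0;-0.8 0.8 0 0 0 0;-0.8 0.8 0 0 0 0;0 0.8 0 0 0 0'
python3 -m crank '0 0.8 0 0 0 0;0 0.8 0 0 0 0;0 0.8 0 0 0 0;0 0.8 0 0 0 0;0 0.8 0 0 0 0'
python3 - <<'E'
from h import *
cups();cups("top")
blade("scene",(.4,.605,.1,.23),(.047,.075));blade("top",(.4,.605,.1,.23),(.047,.075))
s=snapshot("scene");cv2.imwrite("pics/s8.png",s["image"][:,:,::-1])
E
```

```text
t: 52.1
tcp_pos: [0.5595, 0.164, 0.0482]
tool_rot: [1.0, -0.001, 0.0, -0.0]
force: [0.1, 0.7, -1.1]
finger_gap: 0.996
gripper_force: 0.0
t: 52.6
tcp_pos: [0.5589, 0.164, 0.1904]
tool_rot: [1.0, -0.0, 0.0, -0.0]
force: [0.0, 0.2, 0.6]
finger_gap: 1.0
gripper_force: 0.0
t: 53.1
tcp_pos: [0.4249, 0.0046, 0.1885]
tool_rot: [1.0, -0.0, -0.003, -0.001]
force: [0.5, -0.2, 0.1]
finger_gap: 0.998
gripper_force: 0.0
t: 53.6
tcp_pos: [0.4307, -0.1574, 0.1892]
tool_rot: [1.0, -0.001, 0.001, 0.0]
force: [0.9, -0.2, -0.1]
finger_gap: 0.999
gripper_force: 0.0
scene [ 0.6972 -0.4203  0.0282] rect [ 0.6965 -0.4203] z98 0.183 82
scene [0.5939 0.1645 0.106 ] rect [0.5934 0.164 ] z98 0.082 2308
scene [0.6549 0.2661 0.033 ] rect [0.654  0.2669] z98 0.167 1898
top [ 0.6983 -0.4217  0.028 ] rect [ 0.6967 -0.4217] z98 0.185 215
top [0.6539 0.2632 0.0334] rect [0.6535 0.2631] z98 0.169 804
top [0.5942 0.1639 0.1053] rect [0.5939 0.1614] z98 0.085 1047
scene 799 line -1.2 deg thru (np.float32(0.54325485), np.float32(0.16662319)) min [0.4880093  0.15130204] max [0.59961835 0.17889014] z 0.06266767198267643
top 402 line -0.1 deg thru (np.float32(0.54254645), np.float32(0.1627592)) min [0.48981431 0.15012129] max [0.6046248  0.17802307] z 0.06433206226572738
```

View pics/s8.png

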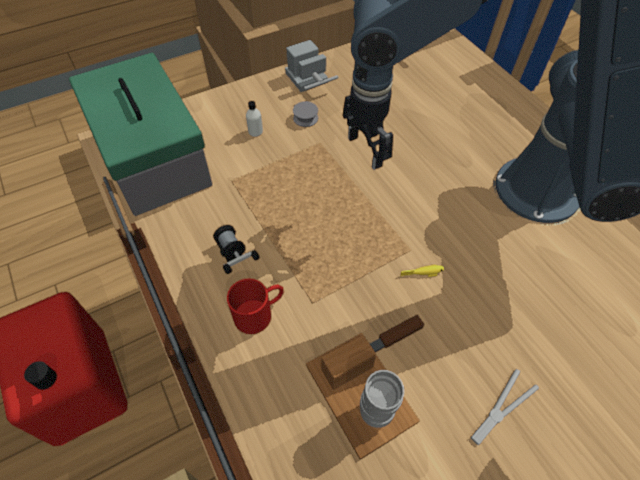

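The scene view shows the mat empty, the stack upright at (382,395), and the handle sticking out at (405,332). The heel measures x = 0.488 against an expected 0.487, so the file is fully in, and the bystanders are where they were. I'm handing the job in.

```bash
python3 -c "
from station import manip; print(manip.sign_off())"
```

```text
the job is handed in; nothing more can be done
None
```

The job is done and handed in: all four loose cups are nested on the caddy cup, and the file was drawn out, laid on the cleared mat (let go about 17 mm above it, so it dropped that far and landed flat), then retaken by its handle and slid blade first fully into the slot; sign-off returned no verdict.

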